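# Stamp a scored sample box on the sloped light panel and stack it with the finished ones

## Task

The sample box on the sloped light panel has been scored: take the red self-inking stamp and print it in the middle of the box's paper label, square to the slope and with the stamp's long side across the box, pressing evenly until the handle is fully home but not so hard as to crack the box, then lift it straight off without sliding. Stand the stamp upright back in its tray, let go of it, and set the box, label up, squarely on top of the column of finished boxes without dropping it. Leave the column, the dish, the mouse and the marker where they are.

Things in the scene. Friction and masses are not known exactly. Their poses are not given: they have to be found in the camera images.
- stamp_grip (a point): Centre of the handle of the self-inking stamp, a rigid red plastic cap 52 mm (stamp's x) by 36 mm (y) by 46 mm high with a pale window on top; this is the place to hold it. With the handle up, it lies 73 mm above the foot on the stamp's axis; the whole stamp is 96 mm high and weighs 150 g. z points up out of the handle. The black lower frame, 46 mm (x) by 30 mm (y), hangs from the handle and slides into it.
- stamp_foot (a point): Centre of the flat underside of the stamp's black frame (46 by 30 mm), the face that is set on the label; same axes as stamp_grip: x along the long side, z up towards the handle. The print comes out in the middle of it when the handle is pressed fully home.
- stamp_handle (a joint): How far the handle is pressed down over the frame: 0 = up, 0.014 m = fully home on its stop. Spring: about 3 N to start moving, 10 N fully home; it springs back up by itself.
- tray: Grey open tray 140 (x) by 110 mm (y), rim 14 mm high, walls and floor 4 mm thick, standing fixed on the bench, in which the stamp stands upright at the start; may be left or right of the panel. Origin at bench level under its middle; the floor inside lies 4 mm above it.
- box_center (a point): Centre (half-way up) of the closed clear plastic sample box to be stamped and stacked, 120 mm (x) by 66 mm (y) by 36 mm high, 100 to 240 g, rigid, with yellow seedlings inside. It lies on the panel face, its lower short end against the ledge; x points up the slope, z out of the lid, square to the slope.
- box_label (a point): Middle of the white paper label with a blue border on this box's lid: 50 mm (box's x) by 62 mm (y), on the lower half of the lid, 32 mm from the lid's middle towards the ledge; the point lies on the top face of the lid, same axes as box_center.
- panel_face (a point): Middle of the white face of the sloped light panel, 85 mm above the bench; an aluminium frame fixed to the bench. The face is 200 mm up the slope and 260 mm wide and rises at 30 degrees from level, away from the robot; axes level: x horizontal in the uphill direction, z up. Along its bottom edge runs a ledge 10 mm thick that stands 14 mm proud of the face.
- col_top_center (a point): Centre of the upper of the two finished boxes that stand in a column on a teal mat 4 mm thick (bench level below); same box, 120 (x) by 66 (y) by 36 mm; its lid, the top of the column, is 18 mm above this point and level. Their labels already carry the red print. Loose: do not push it.
- col_low_center (a point): Centre of the lower box of that column, same size; loose.
- dish: Bystander: closed square clear dish with seeds, 120 x 120 x 17 mm, loose on the bench; origin under its middle.
- mouse: Bystander: black computer mouse, 105 x 60 x 34 mm, loose; origin under its middle.
- marker: Bystander: black marker pen lying on the bench, 138 mm long (x), 12 mm thick, loose; origin under its middle.
There are look-alikes about, which are no part of the job. Of the things that look like the tray, the smallest one is meant. Leave any orange look-alike of the part that bears box_center alone.

How it is judged:
On the way, in this order (a step that is already met when the one before it is completed fails the run):
1. the stamp stands square and in the middle of the label (within 8 mm each way and 7 degrees) with its handle pressed fully home (over 11 of 14 mm), and the box still lies in its place on the panel (x of stamp_foot in the frame of box_label between -0.008 and 0.008 m and y of stamp_foot in the frame of box_label between -0.008 and 0.008 m and angle between the x axis of stamp_foot and the y axis of box_label, either way round below 0.12 rad and value of joint stamp_handle above 0.011 m and contact force between stamp and box above 3 N and angle between the z axis of stamp_foot and the z axis of box_label, either way round below 0.07 rad and distance of box_center from where it was at the start of the episode below 0.012 m), for 0.2 s.
2. the stamp has been lifted straight off: over 10 mm clear of the lid, still above the middle of the label within 20 mm, the box not carried along (z of stamp_foot in the frame of box_label above 0.01 m and x of stamp_foot in the frame of box_label between -0.02 and 0.02 m and y of stamp_foot in the frame of box_label between -0.02 and 0.02 m and distance of box_center from where it was at the start of the episode below 0.012 m), for 0.02 s.
3. the stamp stands upright in its tray again and has been let go (x of stamp_foot in the frame of tray between -0.05 and 0.05 m and y of stamp_foot in the frame of tray between -0.038 and 0.038 m and z of stamp_foot in the frame of tray below 0.01 m and angle between stamp_foot's own z axis and vertical below 0.06 rad and linear speed of stamp below 0.02 m/s and contact force between the fingers and stamp below 0.05 N), for 0.2 s.
At the end, for the whole second after the job is handed in: The box rests label up on the top box of the column, within 7 mm and 5 degrees of flush with it, level, released and at rest; the two finished boxes are within 12 mm of where they were; the stamp stands upright on the floor of its tray, released (all of step 3 and x of box_center in the frame of col_top_center between -0.007 and 0.007 m and y of box_center in the frame of col_top_center between -0.007 and 0.007 m and z of box_center in the frame of col_top_center between 0.033 and 0.039 m and angle between the x axis of box_center and the x axis of col_top_center, either way round below 0.09 rad and angle between box_center's own z axis and vertical below 0.05 rad and linear speed of box below 0.01 m/s and contact force between the fingers and box below 0.05 N and distance of each of col_top_center, col_low_center from where it was at the start of the episode below 0.012 m); the robot touches nothing.
It fails at once if the stamp is pressed on the box outside the middle of the label or askew on it, so that it prints in the wrong place (value of joint stamp_handle above 0.008 m and contact force between stamp and box above 1 N and not (x of stamp_foot in the frame of box_label between -0.008 and 0.008 m and y of stamp_foot in the frame of box_label between -0.008 and 0.008 m and angle between the x axis of stamp_foot and the y axis of box_label, either way round below 0.12 rad)).
It fails at once if the stamp slides while it is pressed down on the box (value of joint stamp_handle above 0.008 m and contact force between stamp and box above 1 N and linear speed of stamp above 0.025 m/s).
It fails at once if the box is pressed so hard (over 35 N) that it cracks (contact force between stamp and box above 35 N).
It fails at once if the box is dropped (contact force between the fingers and box below 0.05 N and linear speed of box above 0.4 m/s).
It fails at once if the dish, the mouse or the marker is moved by over 20 mm (distance of any of dish, mouse, marker from where it was at the start of the episode above 0.02 m).
It also fails if it takes over 62 s, if anything falls off the work surface, if the arm or the gripper's body presses on something with over 40 N, if the wrist force passes 120 N, or if a joint passes its speed limit or range.

## Robot

A 6-joint arm with a two-finger parallel gripper is mounted at the origin on the work surface. World frame = base frame: x ahead of the robot, y to its left, z up, the work surface at z = 0. Lengths are in m, angles in rad, forces in N, time in s.
With the tool pointing down it reaches from about 0.375 to 0.9 m from the base axis. Payload 3.1 kg.
Tool frame: the origin (TCP) lies midway between the tips of the shut fingers; the grasp point (between the pads) lies 19 mm behind it (pinch_z is the distance from the TCP to the grasp point, in m); z points along the fingers, y is the line along which they close (so a half turn about z gives the same grasp; the last joint's range is limited). The gripper opens to 85 mm and grips with 20 to 120 N. Pads are 22 mm wide; open, the fingers measure 114 mm over their backs; the gripper's body (76 mm by 85 mm) begins 54 mm behind the grasp point. The pads swing forward as they close: fully open they stand 13 mm farther back than shut.
Start: joints at [1.018, 0.527, 1.433, -0, 1.181, -0.178], TCP at [0.228, 0.582, 0.21] pointing down, gripper open.
Joint ranges: [-3.08, 3.08], [-0.75, 2.2], [0.22, 2.44], [-1.43, 4.57], [0, 2.65], [-2.85, 2.85]. Speed limits (rad/s): [2.79, 2.79, 3.14, 3.14, 3.14, 3.14].

## Interface

Orientations are given as a unit quaternion [x, y, z, w].
In Python, from station import sense, snapshot, camera_params, sign_off, pinch_z gives the robot as it stands. The module is installed in compiled form; this text tells all that it offers.
- The arm moves only by the shell command python3 -m handwheel 'ROWS' [FORCE]. ROWS is JSON, a list that holds one entry, the list of rows, each a list of 7 numbers: the turn, a rotation vector about the tool's x, y, z in degrees, then the shift along the tool's x, y, z in m, then the opening, from 0 (shut) to 1 (fully open). A call has 1 to 20 rows; each row shifts and turns the commanded pose from where the row before left it, along the tool's axes as they then stand; what a row does not reach is not made up. A row lasts 1/8 s, in which the tool goes at most 62.5 mm and 10.7 degrees, less where a joint would pass 70% of its speed; a pose out of reach is approached as far as the arm can. A call with a gripper value outside its range is refused whole. The fingers move at their own pace and stop on an object; FORCE is the grip in N (left out, the last holds). Time passes only in rows, so rows that do not move let the fingers close. It gives the time, the measured TCP pose, the force, the opening and the grip force at its end, in the units of the state.
- sense(): the state, without advancing time (a new reading comes with each control period).
- snapshot(name): name is "side" or "top"; returns the picture (384x512x3 uint8, red, green, blue); there is no depth.
- camera_params(name): a dict with "fx", "fy", "cx", "cy" (pixels), "world_to_cam" (4x4, takes a point from world to camera coordinates). Camera axes: x right, y down, z forward; pixel columns grow to the right and rows downward; lengths in m; the calibration is good to about 2 mm. A picture is of the moment at which its call begins. camera_params takes no time and is no camera call.
- sign_off(): hands the job in; it is judged then, once.
The state is a dict: "t": time; "q": joint angles; "qd": joint speeds; "tau": joint torques, N m; "tcp_pos": TCP position; "tool_rot": TCP orientation; "force": force on the tool from outside, world axes, zero at the start; "ft_torque": the same for the moment, N m; "finger_gap": opening from 0.0 (shut) to 1.0 (fully open); "gripper_force": force on a finger pad.
Only numpy, scipy, OpenCV 4.12 (cv2) and the standard library are available. Lean on these libraries where they do the work, as an engineer would, in place of code of your own. Each camera call takes 0.05 s, during which the arm holds its last target. There are 200 camera calls.

## Working session

There is one attempt and no reset: what is moved stays moved. The work goes in short steps, Python scripts to look and compute and a shell command to move; the robot and the scene stay as the last step left them, time stands still between calls to the robot, and variables do not carry over. Pictures are saved under pics/ and viewed, at most 12 in all, crops included, and the job is handed in when it is done.

```bash
mkdir -p pics
python3 - <<'E'
from station import *
import cv2,numpy as np
for n in("side","top"):
    im=snapshot(n); cv2.imwrite(f"pics/{n}0.png",im[:,:,::-1]); np.save(n+"0.npy",im)
    p=camera_params(n); W=np.array(p["world_to_cam"]); print(n,p["fx"],p["fy"],p["cx"],p["cy"],"\n",W.round(4),(-W[:3,:3].T@W[:3,3]).round(3))
s=sense();print(s,pinch_z)
E
```

```text
side 348.15611269857357 348.15611269857357 259.49636831572303 190.70070368254153 
 [[ 0.9756 -0.2182  0.0227 -0.5727]
 [-0.094  -0.5091 -0.8556  0.0434]
 [ 0.1982  0.8326 -0.5172  1.1158]
 [ 0.      0.      0.      1.    ]] [ 0.342 -1.032  0.627]
top 393.4853413583194 393.4853413583194 256.497481779513 195.69233335227958 
 [[-0.03   -0.9994  0.0163 -0.1151]
 [-0.9902  0.0275 -0.1366  0.5876]
 [ 0.1361 -0.0202 -0.9905  1.0205]
 [ 0.      0.      0.      1.    ]] [ 0.44  -0.111  1.093]
{'t': 0.1, 'q': array([ 1.01852097e+00,  5.28386757e-01,  1.43376780e+00, -3.96354088e-06,
        1.18141199e+00, -1.78507978e-01]), 'qd': array([-0.00080857, -0.00076736, -0.00475262,  0.0005225 ,  0.00135351,
        0.0009959 ]), 'tau': array([ 5.09165079e-05, -4.43304098e+01, -1.78585732e+01, -2.34090812e-04,
        3.88549277e-03, -7.59579173e-07]), 'tcp_pos': array([0.22781685, 0.58126558, 0.20942522]), 'tool_rot': array([ 1.85796919e-01,  9.82587671e-01, -9.22446599e-04, -3.50939085e-04]), 'force': array([ 0.3573365 , -0.06988492, -0.1065063 ]), 'ft_torque': array([0.01923419, 0.00743902, 0.04566142]), 'gripper_force': 0.0, 'finger_gap': 1.001305793609043} 0.0187
```

View pics/side0.png

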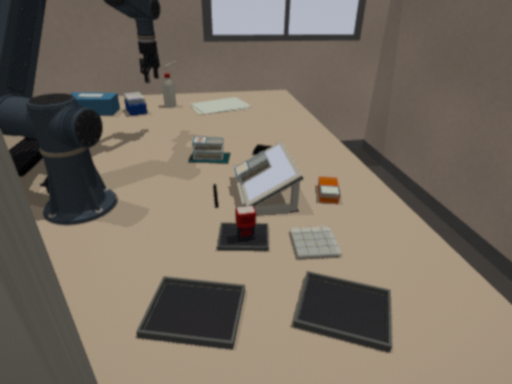

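View pics/top0.png

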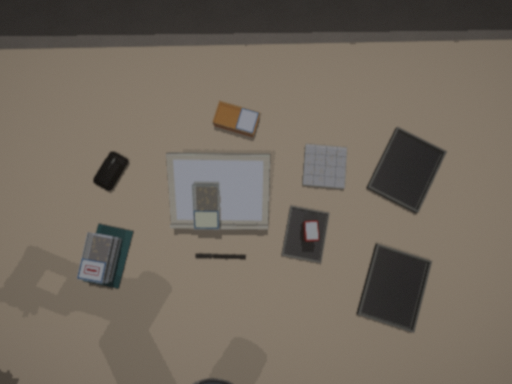

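The side view shows the stamp in the small tray at (244,228), the panel with the box at (265,175) and the column at (208,148).
The top view shows:
- **Trays:** (306,234), (407,170) and (394,287). The one at (306,234) is the smallest and holds the stamp, so it is the one meant.
- **Boxes:** the clear one on the panel at (206,206) is the target. The orange look-alike at (237,119) stays put, and the column is at (100,258).

I'll confirm this in an enlarged crop.

Run:
```python
import cv2,numpy as np
im=np.load("top0.npy")[:,:,::-1]
cv2.imwrite("pics/top0c.png",cv2.resize(im[95:305,72:338],None,fx=2.8,fy=2.8,interpolation=cv2.INTER_CUBIC))
im=np.load("side0.npy")[:,:,::-1]
cv2.imwrite("pics/side0c.png",cv2.resize(im[125:260,180:350],None,fx=4.4,fy=4.4,interpolation=cv2.INTER_CUBIC))
```

```text
(no output)
```

View pics/top0c.png

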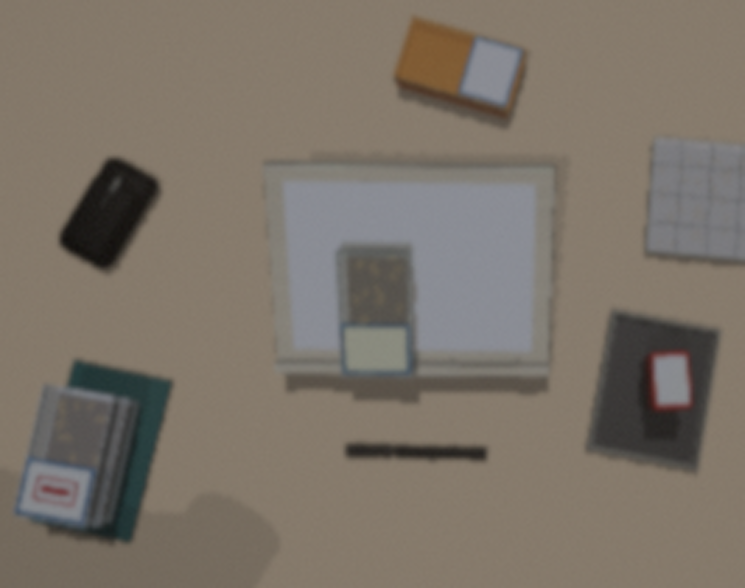

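View pics/side0c.png

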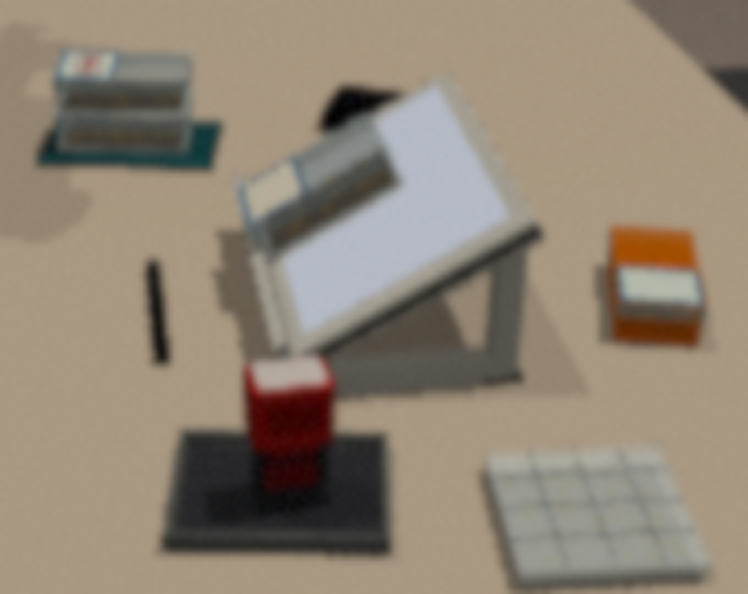

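The crop confirms the picks: the red stamp, long side about along world x, stands in the smallest tray. The clear box is on the panel with an unprinted label at (206,219) full-image, and the printed column is at (100,258). Next I'll measure them by colour masks.

```bash
cat > h.py <<'E'
import cv2,numpy as np
from station import *
from scipy.spatial.transform import Rotation as R
def cam(n):
    p=camera_params(n);W=np.array(p["world_to_cam"]);return p,W[:3,:3],W[:3,3]
def ray(n,uv):
    p,A,t=cam(n);uv=np.atleast_2d(uv).astype(float)
    d=np.c_[(uv[:,0]-p["cx"])/p["fx"],(uv[:,1]-p["cy"])/p["fy"],np.ones(len(uv))]@A
    return -A.T@t,d
def onplane(n,uv,p0,nv=(0,0,1)):
    c,d=ray(n,uv);nv=np.array(nv,float)
    return c+d*((np.array(p0)-c)@nv/(d@nv))[:,None]
def proj(n,P):
    p,A,t=cam(n);c=np.atleast_2d(P)@A.T+t
    return np.c_[p["fx"]*c[:,0]/c[:,2]+p["cx"],p["fy"]*c[:,1]/c[:,2]+p["cy"]]
def tri(u1,u2):
    c1,d1=ray("top",u1);c2,d2=ray("side",u2);d1=d1[0];d2=d2[0]
    s=np.linalg.lstsq(np.c_[d1,-d2],c2-c1,rcond=None)[0]
    a,b=c1+s[0]*d1,c2+s[1]*d2;return (a+b)/2,np.linalg.norm(a-b)
def blob(m,roi):
    x0,y0,x1,y1=roi;k=np.zeros(m.shape,np.uint8);k[y0:y1,x0:x1]=m[y0:y1,x0:x1]
    cs,_=cv2.findContours(k,cv2.RETR_EXTERNAL,cv2.CHAIN_APPROX_NONE);c=max(cs,key=cv2.contourArea)
    f=np.zeros_like(k);cv2.drawContours(f,[c],-1,1,-1);ys,xs=np.nonzero(f)
    return np.array([xs.mean(),ys.mean()]),cv2.boxPoints(cv2.minAreaRect(np.c_[xs,ys].astype(np.float32))),len(xs)
E
python3 - <<'E'
from h import *
t=np.load("top0.npy").astype(int);s=np.load("side0.npy").astype(int)
def show(im,y,x0,x1):print(y,x0,[tuple(map(int,im[y,x])) for x in range(x0,x1)])
def col(im,x,y0,y1):print('c',x,y0,[tuple(map(int,im[y,x])) for y in range(y0,y1)])
show(t,220,188,226);col(t,206,203,236)
show(t,231,298,324);col(t,312,216,250)
show(t,240,80,124);col(t,92,255,290)
show(t,190,162,180);show(t,160,162,180);col(t,240,148,165);col(t,240,216,236)
E
```

```text
220 188 [(133, 130, 127), (133, 131, 127), (134, 131, 128), (134, 132, 128), (129, 127, 124), (112, 114, 113), (96, 101, 105), (113, 117, 113), (131, 133, 123), (136, 138, 125), (137, 138, 126), (138, 139, 126), (137, 139, 127), (138, 139, 127), (137, 138, 126), (137, 138, 126), (136, 137, 125), (138, 139, 127), (137, 139, 126), (138, 139, 127), (138, 139, 127), (137, 138, 125), (138, 140, 127), (138, 138, 127), (136, 138, 125), (138, 139, 127), (137, 138, 126), (136, 137, 126), (123, 126, 119), (97, 105, 107), (84, 92, 96), (91, 92, 93), (103, 103, 100), (120, 118, 116), (130, 129, 126), (134, 132, 130), (135, 133, 132), (135, 134, 132)]
c 206 203 [(92, 87, 78), (90, 86, 77), (88, 84, 77), (85, 81, 74), (87, 82, 77), (86, 82, 76), (83, 82, 79), (80, 84, 85), (92, 97, 99), (117, 121, 115), (133, 135, 124), (138, 139, 126), (136, 138, 125), (137, 138, 126), (138, 139, 127), (137, 139, 126), (138, 139, 126), (137, 139, 126), (138, 139, 127), (138, 139, 127), (136, 137, 125), (138, 139, 126), (135, 137, 125), (127, 129, 120), (105, 111, 110), (89, 95, 98), (89, 89, 87), (91, 85, 78), (8
[... 2796 characters left out ...]
), (137, 138, 141), (137, 138, 142), (137, 138, 141), (136, 137, 141)]
c 240 148 [(135, 123, 109), (131, 120, 106), (125, 114, 101), (121, 111, 98), (115, 106, 96), (108, 102, 93), (109, 106, 99), (120, 117, 110), (128, 124, 117), (128, 125, 116), (130, 126, 118), (132, 130, 123), (135, 134, 134), (136, 137, 142), (138, 141, 147), (139, 140, 148), (137, 140, 148)]
c 240 216 [(139, 141, 148), (137, 140, 148), (138, 140, 148), (137, 138, 144), (134, 132, 132), (132, 129, 123), (129, 125, 117), (121, 118, 110), (111, 107, 101), (108, 106, 98), (118, 114, 107), (126, 122, 114), (121, 116, 108), (106, 101, 92), (93, 86, 78), (90, 83, 74), (90, 83, 74), (90, 82, 73), (102, 93, 82), (120, 110, 97)]
```

Run:
```python
from h import *
t=np.load("top0.npy").astype(int);s=np.load("side0.npy").astype(int)
r,g,b=t[...,0],t[...,1],t[...,2]; R2,G2,B2=s[...,0],s[...,1],s[...,2]
u=lambda m:m.astype(np.uint8)
pt=dict(label=blob(u((g>b+6)&(g>=r)&(r>112)),(190,205,224,232)),win=blob(u(g>95),(300,214,326,246)),
 col=blob(u((g>98)&(b>g-1)|((r-g>8)&(b>g-1))),(74,257,112,286)),tray=blob(u((r<80)),(275,200,335,268)))
for k,v in pt.items():print(k,v[0].round(1),v[1].round(1).tolist(),v[2])
for y in (172,178,184,190):print([tuple(map(int,s[y,x])) for x in range(232,252,2)])
for y in (206,209,213):print([tuple(map(int,s[y,x])) for x in range(234,258,2)])
print([tuple(map(int,s[140,x])) for x in range(190,212,2)])
ps=dict(label=blob(u((R2>180)&(R2-B2>8)),(232,158,252,184)),win=blob(u((G2>120)),(234,200,260,218)),col=blob(u(R2>150),(190,134,208,146)))
for k,v in ps.items():print(k,v[0].round(1),v[1].round(1).tolist(),v[2])
for k in ps:print(k,tri(pt[k][0],ps[k][0]))
def ang(P):
    e=np.diff(np.r_[P,P[:1]],axis=0);return [(round(float(np.linalg.norm(x)),4),round(float(np.degrees(np.arctan2(x[1],x[0]))),1)) for x in e]
for k,z in(("win",.1),("col",.076),("tray",.014)):
    P=onplane("top",pt[k][1],[0,0,z]);print(k,onplane("top",pt[k][0],[0,0,z]).round(4),ang(P))
# face lavender edges
m=u((b>r+3)&(r>128));fb=blob(m,(165,145,275,228));ps_=[]
for (y0,y1) in((165,215),):
    L=np.array([[np.nonzero(m[y,165:275])[0].min()+165,y] for y in range(y0,y1)]);Rr=np.array([[np.nonzero(m[y,165:275])[0].max()+165,y] for y in range(y0,y1)])
T=np.array([[x,np.nonzero(m[145:228,x])[0].min()+145] for x in range(180,262)])
B=np.array([[x,np.nonzero(m[145:228,x])[0].max()+145] for x in range(222,262)])
yaw=0.
for i in range(6):
    n=[-np.sin(np.radians(30))*np.cos(yaw),-np.sin(np.radians(30))*np.sin(yaw),np.cos(np.radians(30))]
    if i==0:c=onplane("top",[[219,190]],[0,0,.085])[0];c[2]=.085
    f=[]
    for Q in(L,Rr,T,B):
        P=onplane("top",Q,c,n);vx,vy,x0,y0=cv2.fitLine(P[:,:2].astype(np.float32),cv2.DIST_HUBER,0,.01,.01).ravel();f.append((np.array([x0,y0]),np.array([vx,vy])))
    ix=lambda a,bb:a[0]+a[1]*np.linalg.solve(np.c_[a[1],-bb[1]],bb[0]-a[0])[0]
    C=np.array([ix(f[0],f[2]),ix(f[1],f[2]),ix(f[1],f[3]),ix(f[0],f[3])])
    a=[np.degrees(np.arctan2(*(x[1]*np.sign(x[1][0]))[::-1])) for x in f[:2]]+[np.degrees(np.arctan2(*(x[1]*-np.sign(x[1][1]))[::-1]))+90 for x in f[2:]]
    yaw=np.radians(np.mean(a));c=np.r_[C.mean(0),.085]
print("yaws",np.round(a,2),"centre",c.round(4),"corners",C.round(4).tolist())
n=np.array([-.5*np.cos(yaw),-.5*np.sin(yaw),np.cos(np.radians(30))])
P=onplane("top",pt["label"][0],c+.036*n,n)[0];print("label on lid plane",P.round(4),"side proj",proj("side",P).round(1), ang(onplane("top",pt["label"][1],c+.036*n,n)))
```

```text
label [205.7 219.2] [[195.0, 212.0], [216.0, 212.0], [216.0, 226.0], [195.0, 226.0]] 302
win [311.4 230.2] [[306.0, 222.0], [317.0, 222.0], [317.0, 239.0], [306.0, 239.0]] 196
col [ 90.6 269.7] [[76.0999984741211, 278.3999938964844], [81.19999694824219, 255.6999969482422], [105.0, 261.0], [100.0, 283.70001220703125]] 461
tray [305.4 233.8] [[282.29998779296875, 254.5], [291.0, 206.3000030517578], [328.5, 213.10000610351562], [319.79998779296875, 261.29998779296875]] 1828
[(168, 152, 129), (149, 146, 137), (135, 140, 137), (176, 169, 151), (161, 157, 143), (128, 128, 121), (88, 94, 94), (80, 82, 78), (75, 78, 72), (69, 70, 64)]
[(113, 102, 86), (108, 98, 85), (99, 98, 91), (89, 93, 91), (89, 91, 87), (67, 64, 57), (65, 60, 51), (72, 66, 55), (86, 83, 76), (115, 114, 111)]
[(106, 94, 81), (105, 93, 80), (118, 110, 98), (155, 150, 137), (132, 129, 119), (131, 129, 119), (165, 166, 167), (179, 184, 194), (181, 186, 198), (181, 186, 197)]
[(105, 94, 81), (104, 93, 80), (103, 93, 79), (125, 118, 106), (158, 153, 141), (147, 143, 132), (162, 158, 147), (175, 177, 183), (181, 186, 198), (180
[... 1369 characters left out ...]
17641150029441232))
win [[ 0.4842 -0.2668  0.1   ]] [(0.0279, -91.7), (0.0428, 177.1), (0.0277, 88.3), (0.0428, -2.7)]
col [[0.4022 0.2933 0.076 ]] [(0.0571, -11.0), (0.0622, -104.0), (0.0571, 168.5), (0.0617, 76.0)]
tray [[ 0.4789 -0.2632  0.014 ]] [(0.1342, -12.6), (0.1051, -102.0), (0.1341, 166.6), (0.1033, 78.1)]
yaws [-2.2  -2.75 -1.57 -1.66] centre [ 0.5933 -0.0332  0.085 ] corners [[0.6660000085830688, 0.07490000128746033], [0.6600000262260437, -0.14730000495910645], [0.5205000042915344, -0.14059999585151672], [0.5268999934196472, 0.08030000329017639]]
label on lid plane [0.5209 0.0007 0.0841] side proj [[240.9 167.7]] [(0.0533, -91.7), (0.0397, 176.3), (0.0541, 88.3), (0.0397, -5.1)]
```

```bash
cat >> h.py <<'E'
def to(pos,Rt):
    """deltas in tool axes (turn in deg first, then shift in the turned tool frame; and shift in the present frame)"""
    s=sense();R0=R.from_quat(s["tool_rot"]);Rt=R.from_matrix(Rt) if not isinstance(Rt,R) else Rt
    d=np.array(pos)-s["tcp_pos"]
    print("t",round(s["t"],2),"tcp",s["tcp_pos"].round(4),"F",np.round(s["force"],1),"gap",round(s["finger_gap"],3),"q",s["q"].round(2))
    print("turn",np.degrees((R0.inv()*Rt).as_rotvec()).round(1),"shift before turn",R0.inv().apply(d).round(4),"after turn",Rt.inv().apply(d).round(4),"len",np.linalg.norm(d).round(3))
def tool(z,x):
    z=np.array(z,float);z/=np.linalg.norm(z);x=np.array(x,float);x-=z*(x@z);x/=np.linalg.norm(x);return np.c_[x,np.cross(z,x),z]
def yawv(d):a=np.radians(d);return np.array([np.cos(a),np.sin(a),0])
def rect(im,roi,fn,z,f=6):
    x0,y0,x1,y1=roi;k=cv2.resize(im[y0:y1,x0:x1],None,fx=f,fy=f,interpolation=cv2.INTER_CUBIC).astype(int)
    m=fn(k[...,0],k[...,1],k[...,2]).astype(np.uint8);c=max(cv2.findContours(m,0,1)[0],key=cv2.contourArea)
    B=(cv2.boxPoints(cv2.minAreaRect(c))+.5)/f-.5+[x0,y0];P=onplane("top",B,[0,0,z]);e=np.diff(P,axis=0)[:2]
    return P.mean(0).round(4),[(round(float(np.linalg.norm(q)),4),round(float(np.degrees(np.arctan2(q[1],q[0]))%180),1)) for q in e]
E
python3 - <<'E'
from h import *
t=np.load("top0.npy")
print("win",rect(t,(298,212,328,250),lambda r,g,b:g>100,.1))
print("cap",rect(t,(298,212,328,250),lambda r,g,b:(g>85)|(r-g>20),.1))
print("collabel",rect(t,(72,250,112,288),lambda r,g,b:(b>g+2)&(b>80)|(r-g>8)&(b>g-1),.076))
print("tray",rect(t,(278,200,335,268),lambda r,g,b:r<90,.008))
to([.485,-.2665,.17],tool([0,0,-1],yawv(1.5)))
E
```

```text
win (array([ 0.4839, -0.2667,  0.1   ]), [(0.0298, 94.4), (0.0442, 3.2)])
cap (array([ 0.4837, -0.2651,  0.1   ]), [(0.0406, 91.8), (0.0556, 0.5)])
collabel (array([0.4015, 0.2914, 0.076 ]), [(0.057, 171.0), (0.068, 77.8)])
tray (array([ 0.4788, -0.2634,  0.008 ]), [(0.1399, 167.4), (0.1098, 78.1)])
t 0.1 tcp [0.2278 0.5813 0.2094] F [ 0.4 -0.1 -0.1] gap 1.001 q [ 1.02  0.53  1.43 -0.    1.18 -0.18]
turn [-1.000e-01  1.000e-01  1.571e+02] shift before turn [-0.549  -0.6953  0.0406] after turn [0.2349 0.8542 0.0394] len 0.887
```

```bash
python3 -m handwheel '[[[0,0,0,-0.0305,-0.0386,0,1],[0,0,0,-0.0305,-0.0386,0,1],[0,0,0,-0.0305,-0.0386,0,1],[0,0,0,-0.0305,-0.0386,0,1],[0,0,0,-0.0305,-0.0386,0,1],[0,0,0,-0.0305,-0.0386,0,1],[0,0,0,-0.0305,-0.0386,0,1],[0,0,0,-0.0305,-0.0386,0,1],[0,0,0,-0.0305,-0.0386,0,1],[0,0,0,-0.0305,-0.0386,0,1],[0,0,0,-0.0305,-0.0386,0,1],[0,0,0,-0.0305,-0.0386,0,1],[0,0,0,-0.0305,-0.0386,0,1],[0,0,0,-0.0305,-0.0386,0,1],[0,0,0,-0.0305,-0.0386,0,1],[0,0,0,-0.0305,-0.0386,0,1],[0,0,0,-0.0305,-0.0386,0,1],[0,0,0,-0.0305,-0.0386,0,1]]]' 70
python3 -m handwheel '[[[0,0,10,0,0,0,1],[0,0,10,0,0,0,1],[0,0,10,0,0,0,1],[0,0,10,0,0,0,1],[0,0,10,0,0,0,1],[0,0,10,0,0,0,1],[0,0,10,0,0,0,1],[0,0,10,0,0,0,1],[0,0,10,0,0,0,1],[0,0,10,0,0,0,1],[0,0,10,0,0,0,1],[0,0,10,0,0,0,1],[0,0,10,0,0,0,1],[0,0,10,0,0,0,1],[0,0,10,0,0,0,1],[0,0,6,0,0,0,1],[0,0,0,0,0,0,1]]]'
python3 -c "
from h import *
to([.4845,-.2663,.060],tool([0,0,-1],yawv(2.5)))"
```

```text
t: 2.35
tcp_pos: [0.4856, -0.2669, 0.2099]
tool_rot: [0.186, 0.983, 0.0, -0.0]
force: [0.1, 0.2, 0.2]
finger_gap: 1.0
gripper_force: 0.0
t: 4.47
tcp_pos: [0.4853, -0.2652, 0.2099]
tool_rot: [1.0, 0.023, -0.0, -0.0]
force: [-0.1, -0.6, -0.5]
finger_gap: 0.995
gripper_force: 0.0
t 4.47 tcp [ 0.4853 -0.2652  0.2099] F [-0.1 -0.6 -0.5] gap 0.995 q [-0.7   0.43  1.61 -0.    1.1   0.82]
turn [-0.   0.   0.2] shift before turn [-0.0007  0.0012  0.1499] after turn [-0.0008  0.0011  0.1499] len 0.15
```

```bash
python3 -m handwheel '[[[0,0,0,-0.0007,0.0012,0.04,1],[0,0,0,0,0,0.04,1],[0,0,0,0,0,0.03,1],[0,0,0,0,0,0.02,1],[0,0,0,0,0,0.02,1],[0,0,0,0,0,0,1],[0,0,0,0,0,0,0.3],[0,0,0,0,0,0,0.3],[0,0,0,0,0,0,0.3],[0,0,0,0,0,0,0.3],[0,0,0,0,0,0,0.3],[0,0,0,0,0,0,0.3]]]' 70
python3 -c "
from h import *
to([.4845,-.2663,.060],tool([0,0,-1],yawv(2.5)))"
```

```text
t: 5.98
tcp_pos: [0.4854, -0.267, 0.0607]
tool_rot: [1.0, 0.023, 0.001, 0.0]
force: [0.2, -0.6, 3.1]
finger_gap: 0.402
gripper_force: 74.4
t 5.97 tcp [ 0.4854 -0.267   0.0607] F [ 0.2 -0.6  3.1] gap 0.402 q [-0.7   0.65  1.73  0.    0.75  0.82]
turn [ 0.1 -0.1  0.1] shift before turn [-0.0009 -0.0008  0.0007] after turn [-0.0009 -0.0008  0.0007] len 0.001
```

```bash
python3 -m handwheel '[[[0,0,0,0,0,-0.02,0.3],[0,0,0,0,0,-0.04,0.3],[0,0,0,0,0,-0.05,0.3],[0,0,0,0,0,-0.05,0.3],[0,0,-10,0,0,-0.04,0.3],[0,0,-10,0,0,0,0.3],[0,0,-10,0,0,0,0.3],[0,0,-10,0,0,0,0.3],[0,0,-10,0,0,0,0.3],[0,0,-10,0,0,0,0.3],[0,0,-10,0,0,0,0.3],[0,0,-10,0,0,0,0.3],[0,0,-5.5,0,0,0,0.3],[0,0,0,0,0,0,0.3]]]'
cat >> h.py <<'E'
YB=-2.0
L=np.array([.5213,.0005,.0845]);bx=yawv(YB)*np.cos(np.pi/6)+np.array([0,0,.5]);n=np.array([*(-.5*yawv(YB)[:2]),np.cos(np.pi/6)]);by=np.cross(n,bx)
TS=tool(-n,by)
E
python3 -c "
from h import *
to(L+.13*n,TS)
to(L+.13*n,tool([0,0,-1],yawv(88)))"
```

```text
t: 7.72
tcp_pos: [0.4842, -0.2661, 0.2593]
tool_rot: [0.719, 0.695, -0.0, -0.001]
force: [0.3, -0.1, -2.1]
finger_gap: 0.402
gripper_force: 74.1
t 7.72 tcp [ 0.4842 -0.2661  0.2593] F [ 0.3 -0.1 -2.1] gap 0.402 q [-0.7   0.37  1.55 -0.    1.21 -0.67]
turn [-30.1  -0.1  -0. ] shift before turn [ 0.2677 -0.037   0.0627] after turn [ 0.2678 -0.0634  0.0353] len 0.277
t 7.72 tcp [ 0.4842 -0.2661  0.2593] F [ 0.3 -0.1 -2.1] gap 0.402 q [-0.7   0.37  1.55 -0.    1.21 -0.67]
turn [-0.1 -0.1  0. ] shift before turn [ 0.2677 -0.037   0.0627] after turn [ 0.2678 -0.0372  0.0622] len 0.277
```

```bash
python3 -m handwheel '[[[0,0,0,0.0446,0,0,0.3],[0,0,0,0.0446,0,0,0.3],[0,0,0,0.0446,0,0,0.3],[0,0,0,0.0446,0,0,0.3],[0,0,0,0.0446,0,0,0.3],[0,0,0,0.0446,0,0,0.3],[-10,0,0,0,0,0,0.3],[-10,0,0,0,0,0,0.3],[-10,0,0,0,0,0,0.3],[0,0,0,0,-0.032,0.01,0.3],[0,0,0,0,-0.0314,0.0253,0.3],[0,0,0,0,0,0,0.3],[0,0,0,0,0,0,0.3]]]'
python3 - <<'E'
from h import *
to(L+.13*n,TS)
for k in("side","top"):
    im=snapshot(k);np.save(k+"1.npy",im)
a=np.load("top1.npy")[145:255,150:265,::-1];b=np.load("side1.npy")[100:225,195:310,::-1]
f=lambda q:cv2.resize(q,(390,int(390*q.shape[0]/q.shape[1])),interpolation=cv2.INTER_CUBIC)
a,b=f(a),f(b);h=min(len(a),len(b));cv2.imwrite("pics/hov.png",np.hstack([a[:h],b[:h]]))
E
```

```text
t: 9.35
tcp_pos: [0.4618, 0.003, 0.2055]
tool_rot: [0.693, 0.672, 0.183, 0.186]
force: [1.2, -1.3, -2.2]
finger_gap: 0.405
gripper_force: 73.9
t 9.35 tcp [0.4618 0.003  0.2055] F [ 1.2 -1.3 -2.2] gap 0.405 q [-0.35  0.19  2.24  0.68  0.26 -0.95]
turn [ 0.3 -0.3  0.1] shift before turn [-0.0004 -0.0089  0.0045] after turn [-0.0004 -0.0089  0.0046] len 0.01
```

View pics/hov.png

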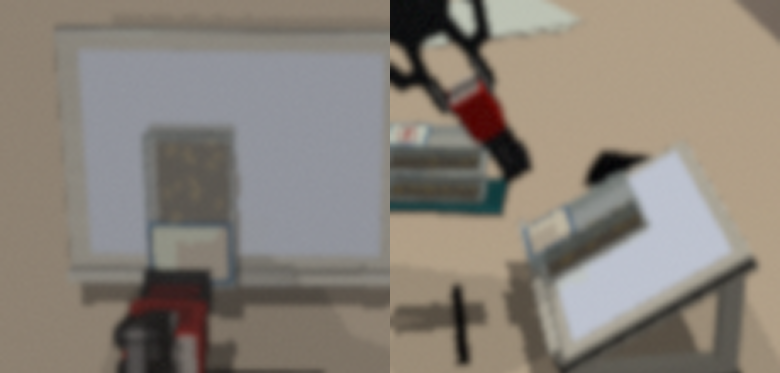

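Run:
```python
from h import *
s=sense();M=R.from_quat(s["tool_rot"]).as_matrix();T=s["tcp_pos"]
# foot corners predicted: tool x = by, tool y
for h,nm in((.0567,'foot'),(.0067,'frame top/cap bottom')):
  for sx in(-.023,.023):
    for sy in(-.015,.015):
      P=T+M@[sx,sy,h];print(nm,sx,sy,"top",proj("top",P)[0].round(1),"side",proj("side",P)[0].round(1))
t=np.load("top1.npy").astype(int);s=np.load("side1.npy").astype(int)
print(t[227,186:220].sum(1).tolist());print(t[230,186:220].sum(1).tolist())
for x in(198,203,208):print(x,t[214:240,x].sum(1).tolist())
m=((s.max(2)<55)).astype(np.uint8);c,B,k=blob(m,(215,130,240,165));print("side dark",c,B.round(1).tolist(),k)
to(L+.08*n,TS)
```

```text
foot -0.023 -0.015 top [211.8 235.1] side [228.5 153.6]
foot -0.023 0.015 top [211.3 223.9] side [236.5 148.8]
foot 0.023 -0.015 top [192.4 235.1] side [227.  147.7]
foot 0.023 0.015 top [191.7 223.8] side [234.7 143. ]
frame top/cap bottom -0.023 -0.015 top [209.8 245.6] side [220.2 141.5]
frame top/cap bottom -0.023 0.015 top [209.3 233.9] side [228.3 136.6]
frame top/cap bottom 0.023 -0.015 top [189.4 245.6] side [218.8 135.9]
frame top/cap bottom 0.023 0.015 top [188.7 233.9] side [226.7 131.1]
[372, 370, 368, 367, 365, 323, 231, 137, 114, 110, 104, 112, 109, 116, 111, 120, 117, 117, 114, 114, 114, 117, 113, 110, 115, 157, 229, 291, 307, 306, 293, 266, 255, 258]
[257, 257, 252, 236, 212, 169, 125, 102, 107, 114, 117, 116, 119, 119, 118, 114, 117, 117, 115, 114, 119, 123, 118, 103, 104, 122, 173, 224, 244, 247, 241, 242, 240, 232]
198 [418, 421, 422, 421, 423, 423, 421, 423, 414, 372, 275, 165, 115, 109, 117, 116, 119, 117, 119, 132, 135, 132, 120, 99, 97, 87]
203 [421, 414, 397, 384, 380, 381, 378, 379, 375, 341, 246, 152, 125, 117, 114, 117, 117, 121, 122, 130, 136, 138, 131, 134, 136, 133]
208 [421, 414, 397, 381, 378, 378, 378, 380, 373, 336, 250, 155, 119, 113, 112, 109, 118, 110, 107, 120, 139, 147, 149, 154, 150, 146]
side dark [229.13888889 145.03703704] [[222.0, 141.0], [230.0, 137.0], [236.1999969482422, 149.39999389648438], [228.1999969482422, 153.39999389648438]] 108
t 9.45 tcp [0.4622 0.0029 0.206 ] F [ 0.2 -0.5 -1.5] gap 0.402 q [-0.35  0.19  2.24  0.68  0.26 -0.95]
turn [ 0.4 -0.3  0.2] shift before turn [-0.0006 -0.0099  0.0548] after turn [-0.0003 -0.0096  0.0548] len 0.056
```

The stamp's foot edges in both views match the prediction within 0.5 px (top: columns 192 to 212, row 224), so it is held true. Approaching.

```bash
python3 -m handwheel '[[[0,0,0,0,-0.005,0.01,0.3],[0.3,-0.3,0,0,-0.005,0.01,0.3],[0,0,0,0,0,0.01,0.3],[0,0,0,0,0,0.01,0.3],[0,0,0,0,0,0.01,0.3],[0,0,0,0,0,0,0.3],[0,0,0,0,0,0,0.3]]]'
python3 - <<'E'
from h import *
to(L+.0567*n,TS)
t=snapshot("top");np.save("top2.npy",t);t=t.astype(int);r,g,b=t.transpose(2,0,1)
k=np.hstack([cv2.resize(snapshot("side")[130:200,200:290,::-1],(390,303),interpolation=2),cv2.resize(t.astype(np.uint8)[180:250,165:255,::-1],(390,303),interpolation=2)]);cv2.imwrite("pics/pre.png",k)
s=sense();M=R.from_quat(s["tool_rot"]).as_matrix();T=s["tcp_pos"];F=T+M@[0,0,.0567]
print("foot in label frame",[(F-L)@bx,(F-L)@by,(F-L)@n])
E
```

```text
t: 10.32
tcp_pos: [0.4775, 0.0028, 0.1571]
tool_rot: [0.694, 0.672, 0.18, 0.186]
force: [-0.2, 0.3, -0.5]
finger_gap: 0.399
gripper_force: 73.9
t 10.32 tcp [0.4775 0.0028 0.1571] F [-0.2  0.3 -0.5] gap 0.399 q [-0.33  0.34  2.26  1.38  0.15 -1.64]
turn [-0.  -0.   0.2] shift before turn [-0.0008  0.0017  0.0281] after turn [-0.0008  0.0017  0.0281] len 0.028
foot in label frame [np.float64(-0.0020832948217974438), np.float64(0.0008819955099786022), np.float64(0.028194312010552548)]
```

View pics/pre.png

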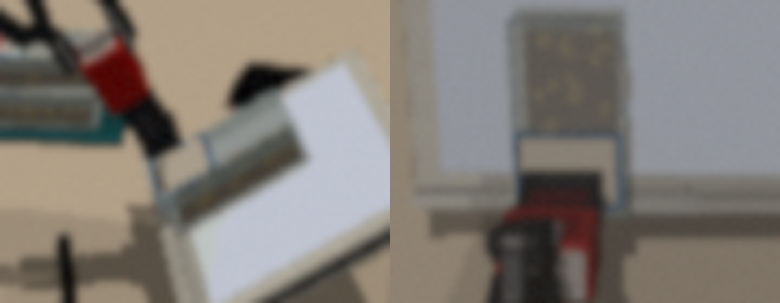

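```bash
python3 -m handwheel '[[[0,0,0,-0.0004,0.0009,0.007,0.3],[0,0,0,-0.0004,0.0009,0.007,0.3],[0,0,0,0,0,0.006,0.3],[0,0,0,0,0,0.003,0.3],[0,0,0,0,0,0.001,0.3],[0,0,0,0,0,0,0.3],[0,0,0,0,0,0,0.3]]]'
python3 - <<'E'
from h import *
to(L+.0567*n,TS)
E
```

```text
t: 11.3
tcp_pos: [0.4903, 0.0017, 0.1367]
tool_rot: [0.694, 0.672, 0.179, 0.186]
force: [0.5, 0.6, -2.2]
finger_gap: 0.4
gripper_force: 73.9
t 11.3 tcp [0.4903 0.0017 0.1367] F [ 0.5  0.6 -2.2] gap 0.4 q [-0.32  0.41  2.26  1.79  0.14 -2.04]
turn [-0.1 -0.   0.1] shift before turn [-0.0001  0.0008  0.004 ] after turn [-0.0001  0.0008  0.004 ] len 0.004
```

```bash
python3 -m handwheel '[[[0,0,0,0,0.0004,0.0015,0.3],[0,0,0,0,0.0004,0.0015,0.3],[0,0,0,0,0,0.0015,0.3],[0,0,0,0,0,0.0015,0.3],[0,0,0,0,0,0.0015,0.3],[0,0,0,0,0,0.0015,0.3],[0,0,0,0,0,0,0.3],[0,0,0,0,0,0,0.3]]]'
python3 - <<'E'
from h import *
to(L+.0567*n,TS);print(sense()["force"]@n)
E
```

```text
t: 12.3
tcp_pos: [0.4954, 0.0015, 0.129]
tool_rot: [0.694, 0.672, 0.179, 0.185]
force: [-2.9, 0.3, 5.3]
finger_gap: 0.399
gripper_force: 74.9
t 12.3 tcp [0.4954 0.0015 0.129 ] F [-2.9  0.3  5.3] gap 0.399 q [-0.32  0.44  2.25  1.92  0.15 -2.17]
turn [-0.1 -0.   0.1] shift before turn [-0.0001  0.0002 -0.0052] after turn [-0.0001  0.0002 -0.0052] len 0.005
6.037036659092758
```

```bash
python3 -m handwheel '[[[0,0,0,0,0,0.001,0.3],[0,0,0,0,0,0.001,0.3],[0,0,0,0,0,0.001,0.3],[0,0,0,0,0,0.001,0.3],[0,0,0,0,0,0.001,0.3],[0,0,0,0,0,0,0.3]]]'
python3 - <<'E'
from h import *
to(L+.0567*n,TS);print(sense()["force"]@n)
E
```

```text
t: 13.05
tcp_pos: [0.4978, 0.0015, 0.1248]
tool_rot: [0.694, 0.672, 0.179, 0.185]
force: [-4.9, -0.5, 6.0]
finger_gap: 0.403
gripper_force: 75.2
t 13.05 tcp [0.4978 0.0015 0.1248] F [-4.9 -0.5  6. ] gap 0.403 q [-0.31  0.45  2.25  2.    0.15 -2.25]
turn [-0.1 -0.   0.1] shift before turn [-0.0001  0.0002 -0.01  ] after turn [-0.0002  0.0002 -0.01  ] len 0.01
7.617038598185071
```

```bash
python3 -m handwheel '[[[0,0,0,0,0,0.001,0.3],[0,0,0,0,0,0.001,0.3],[0,0,0,0,0,0,0.3]]]'
python3 -c "
from h import *
print(sense()['force']@n)"
python3 -m handwheel '[[[0,0,0,0,0,0.001,0.3],[0,0,0,0,0,0,0.3]]]'
python3 -c "
from h import *
to(L+.0567*n,TS);print(sense()['force']@n)"
```

```text
t: 13.42
tcp_pos: [0.4988, 0.0014, 0.1232]
tool_rot: [0.694, 0.672, 0.179, 0.186]
force: [-5.2, -0.3, 8.2]
finger_gap: 0.404
gripper_force: 75.3
9.630865985925798
t: 13.68
tcp_pos: [0.499, 0.0015, 0.1228]
tool_rot: [0.694, 0.672, 0.179, 0.186]
force: [-8.2, -0.1, 14.0]
finger_gap: 0.402
gripper_force: 76.2
t 13.68 tcp [0.499  0.0015 0.1228] F [-8.2 -0.1 14. ] gap 0.402 q [-0.31  0.46  2.25  2.04  0.15 -2.29]
turn [-0.1 -0.   0.1] shift before turn [-0.0002  0.0002 -0.0124] after turn [-0.0002  0.0002 -0.0124] len 0.012
16.23930691512249
```

The force rose from 9.6 to 16 N over 1 mm, so the handle is on its stop. I'll hold, then lift straight off.

```bash
python3 -m handwheel '[[[0,0,0,0,0,0,0.3],[0,0,0,0,0,0,0.3],[0,0,0,0,0,0,0.3],[0,0,0,0,0,-0.0015,0.3],[0,0,0,0,0,-0.002,0.3],[0,0,0,0,0,-0.002,0.3],[0,0,0,0,0,-0.002,0.3],[0,0,0,0,0,-0.002,0.3],[0,0,0,0,0,-0.003,0.3],[0,0,0,0,0,-0.004,0.3],[0,0,0,0,0,-0.006,0.3],[0,0,0,0,0,-0.008,0.3],[0,0,0,0,0,-0.01,0.3],[0,0,0,0,0,-0.01,0.3],[0,0,0,0,0,0,0.3]]]'
python3 - <<'E'
from h import *
to(L+.15*n,TS)
for k in("top","side"):np.save(k+"3.npy",snapshot(k))
a=np.load("top3.npy")[180:250,165:255,::-1];b=np.load("side3.npy")[130:200,200:290,::-1]
cv2.imwrite("pics/post.png",np.hstack([cv2.resize(x,(390,303),interpolation=2) for x in(b,a)]))
t0,t3=np.load("top0.npy").astype(int),np.load("top3.npy").astype(int)
print("upper lid diff",np.abs(t0-t3)[180:208,190:222].mean(),np.abs(t0-t3)[165:178,190:222].mean())
E
```

```text
t: 15.55
tcp_pos: [0.4747, 0.0022, 0.1662]
tool_rot: [0.694, 0.672, 0.179, 0.186]
force: [-0.7, -0.2, -1.2]
finger_gap: 0.405
gripper_force: 74.0
t 15.55 tcp [0.4747 0.0022 0.1662] F [-0.7 -0.2 -1.2] gap 0.405 q [-0.33  0.32  2.26  1.17  0.16 -1.43]
turn [-0.1 -0.1  0.2] shift before turn [-0.     -0.0005 -0.0559] after turn [-0.0001 -0.0004 -0.0559] len 0.056
upper lid diff 6.110491071428571 8.641826923076923
```

View pics/post.png

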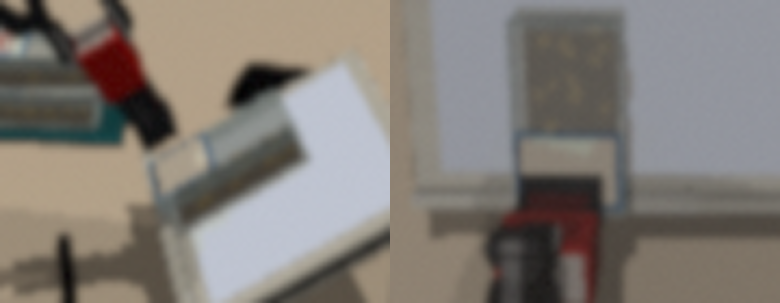

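```bash
python3 -m handwheel '[[[0,0,0,0,0,-0.02,0.3],[0,0,0,0,0,-0.02,0.3],[0,0,0,0,0,-0.02,0.3],[6,0,0,0,0,0,0.3],[6,0,0,0,0,0,0.3],[6,0,0,0,0,0,0.3],[6,0,0,0,0,0,0.3],[6,0,0,0,0,0,0.3],[0,0,0,0,0,0,0.3]]]'
python3 - <<'E'
from h import *
to([.480,-.2645,.15],tool([0,0,-1],yawv(88)))
E
```

```text
t: 16.77
tcp_pos: [0.4473, 0.0049, 0.2172]
tool_rot: [0.717, 0.697, 0.007, 0.004]
force: [-0.7, -0.2, -1.6]
finger_gap: 0.402
gripper_force: 73.8
t 16.77 tcp [0.4473 0.0049 0.2172] F [-0.7 -0.2 -1.6] gap 0.402 q [-0.25  0.27  1.86  0.01  0.99 -0.22]
turn [ 0.9 -0.3  0.4] shift before turn [-0.2687  0.0393  0.0664] after turn [-0.2681  0.0421  0.0672] len 0.28
```

```bash
python3 -m handwheel '[[[0.9,-0.3,0.4,-0.045,0.007,0,0.3],[0,0,0,-0.045,0.007,0,0.3],[0,0,0,-0.045,0.007,0,0.3],[0,0,0,-0.045,0.007,0,0.3],[0,0,0,-0.045,0.007,0,0.3],[0,0,0,-0.043,0.006,0,0.3],[0,0,0,0,0,0,0.3],[0,0,0,0,0,0,0.3]]]'
python3 - <<'E'
from h import *
to([.480,-.2645,.0627],tool([0,0,-1],yawv(88)))
np.save("top4.npy",snapshot("top"));np.save("side4.npy",snapshot("side"))
a=np.load("top4.npy")[185:275,180:350,::-1];cv2.imwrite("pics/t4.png",cv2.resize(a,None,fx=4.5,fy=4.5,interpolation=2))
E
```

```text
t: 17.77
tcp_pos: [0.4753, -0.2632, 0.217]
tool_rot: [0.72, 0.694, -0.001, -0.002]
force: [-0.4, 1.2, -1.2]
finger_gap: 0.406
gripper_force: 73.9
t 17.77 tcp [ 0.4753 -0.2632  0.217 ] F [-0.4  1.2 -1.2] gap 0.406 q [-0.71  0.41  1.63 -0.    1.11 -0.67]
turn [-0.2 -0.1 -0.1] shift before turn [-0.0013  0.0053  0.1543] after turn [-0.0011  0.0047  0.1543] len 0.154
```

View pics/t4.png

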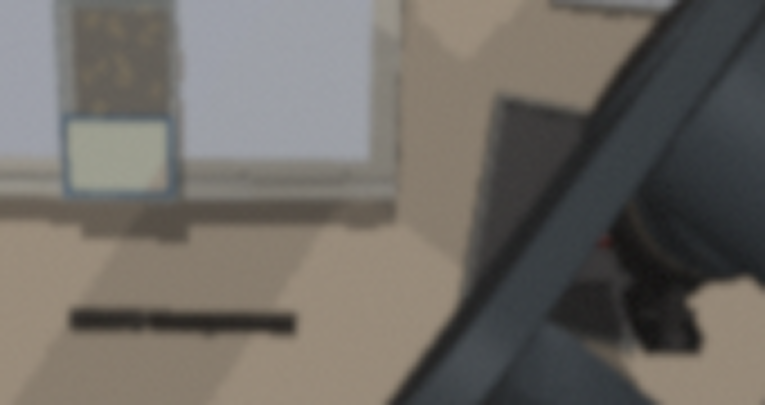

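The view shows the box unmoved (label at (206,219)), the marker in place and the tray clear below the stamp. No print is drawn on the label. The simulator probably doesn't render it, since the stop was clearly felt. Lowering the stamp.

```bash
python3 -m handwheel '[[[-0.2,-0.1,0,-0.0012,0.005,0.04,0.3],[0,0,0,0,0,0.04,0.3],[0,0,0,0,0,0.04,0.3],[0,0,0,0,0,0.02,0.3],[0,0,0,0,0,0.01,0.3],[0,0,0,0,0,0.003,0.3],[0,0,0,0,0,0.002,0.3],[0,0,0,0,0,0,0.3],[0,0,0,0,0,0,0.3]]]'
python3 - <<'E'
from h import *
to([.480,-.2645,.0607],tool([0,0,-1],yawv(88)))
E
```

```text
t: 19.0
tcp_pos: [0.4818, -0.2666, 0.0635]
tool_rot: [0.72, 0.694, -0.001, 0.002]
force: [0.1, -0.4, -1.2]
finger_gap: 0.405
gripper_force: 73.8
t 19.0 tcp [ 0.4818 -0.2666  0.0635] F [ 0.1 -0.4 -1.2] gap 0.405 q [-0.71  0.64  1.74 -0.    0.75 -0.67]
turn [ 0.1  0.2 -0.1] shift before turn [ 0.002  -0.0019  0.0028] after turn [ 0.002  -0.0019  0.0028] len 0.004
```

```bash
python3 -m handwheel '[[[0,0,0,0,0,0.0015,0.3],[0,0,0,0,0,0.001,0.3],[0,0,0,0,0,0,0.3]]]'
python3 -m handwheel '[[[0,0,0,0,0,0.001,0.3],[0,0,0,0,0,0,0.3]]]'
```

```text
t: 19.38
tcp_pos: [0.4818, -0.2667, 0.0608]
tool_rot: [0.72, 0.694, -0.001, 0.002]
force: [-0.4, -0.3, 3.6]
finger_gap: 0.403
gripper_force: 74.5
t: 19.62
tcp_pos: [0.4818, -0.2667, 0.0596]
tool_rot: [0.72, 0.694, -0.001, 0.002]
force: [0.3, 0.2, 4.0]
finger_gap: 0.408
gripper_force: 74.6
```

```bash
python3 -m handwheel '[[[0,0,0,0,0,0,0.6],[0,0,0,0,0,0,1],[0,0,0,0,0,0,1],[0,0,0,0,0,0,1],[0,0,0,0,0,0,1],[0,0,0,0,0,-0.02,1],[0,0,0,0,0,-0.04,1],[0,0,0,0,0,-0.05,1],[0,0,0,0,0,-0.05,1],[0,0,10,0.02,0,0,1],[0,0,10,0.02,0,0,1],[0,0,10,0.02,0,0,1],[0,0,0,0,0,0,1]]]'
python3 - <<'E'
from h import *
np.save("top5.npy",snapshot("top"));np.save("side5.npy",snapshot("side"))
TB=tool(-n,bx)
C=L+.032*bx-.018*n
to(C+.14*n,TB);to([*(C+.14*n)[:2],.25],tool([0,0,-1],yawv(-2)))
cv2.imwrite("pics/s5.png",cv2.resize(np.load("side5.npy")[130:265,180:350,::-1],None,fx=4,fy=4,interpolation=2))
E
```

```text
t: 21.25
tcp_pos: [0.4937, -0.2067, 0.2192]
tool_rot: [0.874, 0.486, -0.0, 0.001]
force: [0.7, -0.6, 0.4]
finger_gap: 1.001
gripper_force: 0.0
t 21.35 tcp [ 0.4937 -0.2081  0.2192] F [-0.3 -0.8  0.4] gap 1.005 q [-0.61  0.4   1.65 -0.    1.1  -0.05]
turn [-15.5  27.2  58.7] shift before turn [ 0.1751 -0.1156  0.0123] after turn [-0.0177 -0.2094  0.0048] len 0.21
t 21.35 tcp [ 0.4937 -0.2081  0.2192] F [-0.3 -0.8  0.4] gap 1.005 q [-0.61  0.4   1.65 -0.    1.1  -0.05]
turn [ 0.2  0.1 60.1] shift before turn [ 0.175  -0.1155 -0.0316] after turn [-0.0129 -0.2094 -0.0308] len 0.212
```

View pics/s5.png

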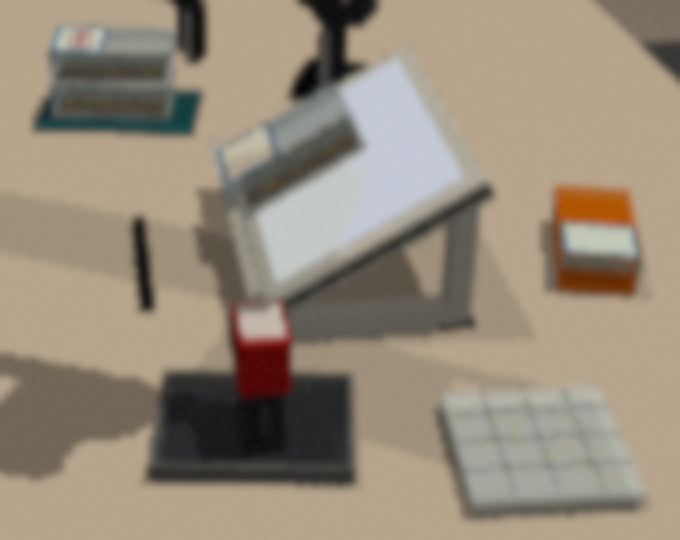

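The view shows the stamp upright in its tray at (245,225), the box unmoved and the gripper clear. Next, over to the box.

```bash
python3 -m handwheel '[[[0,0,10,0,0,0,1],[0,0,10,0,0,0,1],[0,0,10,0,0,0,1],[0,0,10,0,0,0,1],[0,0,10,0,0,0,1],[0,0,10,0,0,0,1],[0,0,0,-0.0025,-0.042,-0.006,1],[0,0,0,-0.0025,-0.042,-0.006,1],[0,0,0,-0.0025,-0.042,-0.006,1],[0,0,0,-0.0025,-0.042,-0.006,1],[0,0,0,-0.003,-0.042,-0.006,1],[0,6,0,0,0,0,1],[0,6,0,0,0,0,1],[0,6,0,0,0,0,1],[0,6,0,0,0,0,1],[0,6,0,0,0,0,1],[0,0,0,0,0,0,1],[0,0,0,0,0,0,1]]]'
python3 - <<'E'
from h import *
t=np.load("top5.npy").astype(int);r,g,b=t.transpose(2,0,1)
bl=blob(((g>b+6)&(g>=r)&(r>112)).astype(np.uint8),(190,205,224,232));print(bl[0],onplane("top",bl[0],L,n))
C=L+.032*bx-.018*n
to(C-.017*n,tool(-n,bx))
E
```

```text
t: 23.6
tcp_pos: [0.4897, 0.0017, 0.2493]
tool_rot: [0.966, -0.017, 0.26, 0.007]
force: [-0.2, 0.2, 0.0]
finger_gap: 1.002
gripper_force: 0.0
[200.57792208 218.18181818] [[0.52382777 0.01362495 0.08569406]]
t 23.6 tcp [0.4897 0.0017 0.2493] F [-0.2  0.2  0. ] gap 1.002 q [-0.32  0.13  2.11  0.34  0.41  1.01]
turn [ 0.3 -0.1  0. ] shift before turn [-0.0234 -0.0007  0.1935] after turn [-2.300e-02  1.000e-04  1.935e-01] len 0.195
```

```bash
python3 -m handwheel '[[[0.3,0,0,-0.006,0,0.03,1],[0,0,0,-0.006,0,0.03,1],[0,0,0,-0.006,0,0.03,1],[0,0,0,-0.005,0,0.03,1],[0,0,0,0,0,0.02,1],[0,0,0,0,0,0.01,1],[0,0,0,0,0,0,1],[0,0,0,0,0,0,1]]]'
python3 - <<'E'
from h import *
C=L+.032*bx-.018*n
to(C-.017*n,tool(-n,bx))
a=snapshot("top")[165:245,160:260,::-1];b=snapshot("side")[110:200,205:317,::-1]
cv2.imwrite("pics/g.png",np.hstack([cv2.resize(x,(395,317),interpolation=2) for x in(a,b)]))
E
```

```text
t: 24.6
tcp_pos: [0.5404, 0.0034, 0.1256]
tool_rot: [0.965, -0.015, 0.263, 0.0]
force: [0.9, -0.3, -0.3]
finger_gap: 0.999
gripper_force: 0.0
t 24.6 tcp [0.5404 0.0034 0.1256] F [ 0.9 -0.3 -0.3] gap 0.999 q [-0.28  0.48  2.15  1.59  0.13 -0.24]
turn [-0.6 -0.5  0.1] shift before turn [-0.0055  0.0042  0.061 ] after turn [-0.005   0.0036  0.0611] len 0.061
```

View pics/g.png

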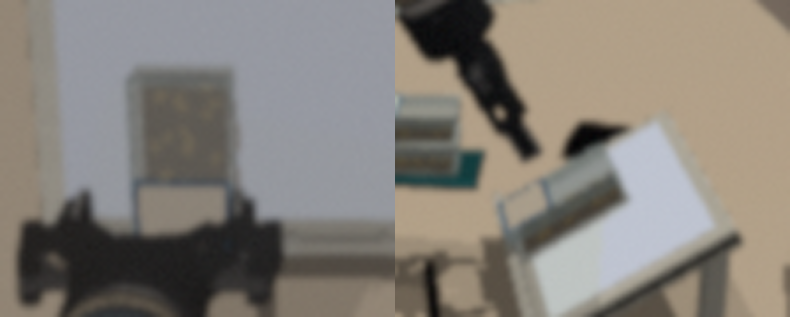

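```bash
python3 -m handwheel '[[[-0.3,-0.3,0,-0.003,0.002,0.002,1],[-0.3,-0.2,0,-0.002,0.0016,0.004,1],[0,0,0,0,0,0.008,1],[0,0,0,0,0,0.008,1],[0,0,0,0,0,0.008,1],[0,0,0,0,0,0.008,1],[0,0,0,0,0,0.005,1],[0,0,0,0,0,0,1],[0,0,0,0,0,0,1]]]'
python3 - <<'E'
from h import *
C=L+.032*bx-.018*n
to(C-.017*n,tool(-n,bx))
E
```

```text
t: 25.82
tcp_pos: [0.5562, -0.0007, 0.0855]
tool_rot: [0.966, -0.017, 0.258, 0.005]
force: [-0.1, -0.3, 0.1]
finger_gap: 1.0
gripper_force: 0.0
t 25.82 tcp [ 0.5562 -0.0007  0.0855] F [-0.1 -0.3  0.1] gap 1.0 q [-0.27  0.58  2.13  2.19  0.14 -0.83]
turn [0.1 0.1 0. ] shift before turn [0.0013 0.     0.0184] after turn [0.0013 0.     0.0184] len 0.018
```

```bash
python3 -m handwheel '[[[0,0,0,0.001,0,0.006,1],[0,0,0,0,0,0.006,1],[0,0,0,0,0,0.004,1],[0,0,0,0,0,0.002,1],[0,0,0,0,0,0,1],[0,0,0,0,0,0,0.6],[0,0,0,0,0,0,0.6],[0,0,0,0,0,0,0.6],[0,0,0,0,0,0,0.6],[0,0,0,0,0,0,0.6]]]' 45
python3 - <<'E'
from h import *
C=L+.032*bx-.018*n
to(C-.017*n,tool(-n,bx))
E
```

```text
t: 27.08
tcp_pos: [0.5658, -0.0012, 0.0707]
tool_rot: [0.966, -0.017, 0.258, 0.005]
force: [-3.6, -0.9, 6.5]
finger_gap: 0.755
gripper_force: 49.6
t 27.07 tcp [ 0.5658 -0.0012  0.0707] F [-3.6 -0.9  6.5] gap 0.755 q [-0.26  0.62  2.11  2.33  0.16 -0.97]
turn [0.1 0.1 0. ] shift before turn [ 0.0003 -0.0001  0.0008] after turn [ 0.0003 -0.0001  0.0008] len 0.001
```

```bash
python3 -m handwheel '[[[0,0,0,0,0,-0.004,0.6],[0,0,0,0,0,-0.006,0.6],[0,0,0,0,0,-0.01,0.6],[0,0,0,0,0,-0.02,0.6],[0,0,0,0,0,-0.02,0.6],[0,0,0,0,0,-0.03,0.6],[0,0,0,0,0,-0.03,0.6],[0,0,0,0,0,-0.03,0.6],[0,-6,0,0,0,0,0.6],[0,-6,0,0,0,0,0.6],[0,-6,0,0,0,0,0.6],[0,-6,0,0,0,0,0.6],[0,-6,0,0,0,0,0.6],[0,0,0,0,0,0,0.6]]]'
python3 - <<'E'
from h import *
t=np.load("top0.npy").astype(float);d=t[...,0]-t[...,2]
P=[]
for y in range(238,277):
    row=d[y,70:100];i=np.nonzero(row<14)[0]
    if len(i) and i[0]>0:k=i[0];P.append([70+k-1+(row[k-1]-14)/(row[k-1]-row[k]),y])
P=np.array(P);W=onplane("top",P,[0,0,.076]).astype(np.float32)
vx,vy,x0,y0=cv2.fitLine(W[:,:2].copy(),cv2.DIST_HUBER,0,.001,.001).ravel();res=(W[:,:2]-[x0,y0])@np.array([-vy,vx])
print("left lid edge yaw",np.degrees(np.arctan(vy/vx)),"pt",x0,y0,"rms",res.std(),"ends",W[0],W[-1])
# top edge of lid (far short end): look along image columns 90..108
cols=[];
for x in range(90,110):
    c=d[222:250,x];i=np.nonzero(c<14)[0]
    if len(i):k=i[0];cols.append([x,222+k-1+(c[k-1]-14)/(c[k-1]-c[k])])
W=onplane("top",np.array(cols),[0,0,.076]);print(np.array(cols).round(1).tolist());print(np.degrees(np.polyfit(W[:,1],W[:,0],1)),W[[0,-1]])
yw=-13;ex=yawv(yw);print("centre from label",np.array([.4024,.2934,0])+.032*ex)
to([.4336,.2862,.25],tool([0,0,-1],yawv(yw)))
E
```

```text
t: 28.82
tcp_pos: [0.512, 0.0093, 0.1765]
tool_rot: [0.999, -0.009, 0.032, -0.011]
force: [0.3, 0.0, -2.5]
finger_gap: 0.756
gripper_force: 50.5
left lid edge yaw -12.869013 pt 0.43189627 0.32011276 rms 0.00034812922 ends [0.48239323 0.30916664 0.076     ] [0.38774526 0.3301603  0.076     ]
[[90.0, 231.9], [91.0, 232.1], [92.0, 232.3], [93.0, 232.3], [94.0, 232.2], [95.0, 231.4], [96.0, 228.7], [97.0, 225.1], [98.0, 223.1], [99.0, 222.8], [100.0, 222.9], [101.0, 223.1], [102.0, 223.4], [103.0, 223.6], [104.0, 223.8], [105.0, 224.1], [106.0, 224.3], [107.0, 224.5], [108.0, 224.7], [109.0, 224.9]]
[-27.99545124  36.91225554] [[0.49760863 0.29742493 0.076     ]
 [0.51407346 0.24948588 0.076     ]]
centre from label [0.43357984 0.28620157 0.        ]
t 28.82 tcp [0.512  0.0093 0.1765] F [ 0.3  0.  -2.5] gap 0.756 q [-0.22  0.4   1.8   0.05  0.88  1.34]
turn [-1.7 -3.6 12. ] shift before turn [-0.0787 -0.2771 -0.0725] after turn [-0.1387 -0.2522 -0.0735] len 0.297
```

```bash
python3 -m handwheel '[[[-0.8,-1.8,6,0,0,0,0.6],[-0.8,-1.8,6,0,0,0,0.6],[0,0,0,-0.023,-0.042,0,0.6],[0,0,0,-0.023,-0.042,0,0.6],[0,0,0,-0.023,-0.042,0,0.6],[0,0,0,-0.023,-0.042,0,0.6],[0,0,0,-0.023,-0.042,0,0.6],[0,0,0,-0.023,-0.042,0,0.6],[0,0,0,0,0,0,0.6],[0,0,0,0,0,0,0.6]]]'
python3 - <<'E'
from h import *
to([.4336,.2862,.12],tool([0,0,-1],yawv(-12.9)))
E
```

```text
t: 30.08
tcp_pos: [0.4316, 0.2856, 0.177]
tool_rot: [0.994, -0.113, -0.002, -0.001]
force: [0.6, 0.7, -1.4]
finger_gap: 0.753
gripper_force: 50.8
t 30.07 tcp [0.4316 0.2856 0.177 ] F [ 0.6  0.7 -1.4] gap 0.753 q [0.37 0.43 1.73 0.   0.98 2.16]
turn [-0.   0.2 -0.1] shift before turn [ 0.002 -0.001  0.057] after turn [ 0.0018 -0.001   0.057 ] len 0.057
```

```bash
python3 -m handwheel '[[[0,0.2,0,0.002,-0.001,0.03,0.6],[0,0,0,0,0,0.03,0.6],[0,0,0,0,0,0.017,0.6],[0,0,0,0,0,0,0.6],[0,0,0,0,0,0,0.6]]]'
python3 - <<'E'
from h import *
to([.4336,.2862,.078],tool([0,0,-1],yawv(-12.9)))
a=snapshot("top");b=snapshot("side");np.save("top6.npy",a);np.save("side6.npy",b)
s=sense();M=R.from_quat(s["tool_rot"]).as_matrix();T=s["tcp_pos"]
for lab,im,k in(("top",a,0),("side",b,1)):
    P=[T+M@[x,y,-z] for z in(-.001,.035) for x,y in((-.06,-.033),(-.06,.033),(.06,.033),(.06,-.033))]
    print(lab,proj(lab,P).round(1).tolist())
A=cv2.resize(a[215:300,60:145,::-1],(390,390),interpolation=2);B=cv2.resize(b[105:170,175:240,::-1],(390,390),interpolation=2)
cv2.imwrite("pics/pl.png",np.hstack([A,B]))
E
```

```text
t: 30.7
tcp_pos: [0.4358, 0.2863, 0.101]
tool_rot: [0.993, -0.114, 0.001, -0.001]
force: [0.4, -0.1, -2.8]
finger_gap: 0.757
gripper_force: 50.8
t 30.7 tcp [0.4358 0.2863 0.101 ] F [ 0.4 -0.1 -2.8] gap 0.757 q [0.37 0.55 1.79 0.   0.79 2.17]
turn [-0.1 -0.1 -0.2] shift before turn [-0.0022  0.0006  0.023 ] after turn [-0.0022  0.0006  0.023 ] len 0.023
top [[70.3, 277.8], [96.6, 283.2], [108.7, 235.1], [82.9, 229.8], [63.5, 278.9], [90.7, 284.5], [103.4, 234.5], [76.6, 229.1]]
side [[193.8, 129.8], [191.0, 136.0], [221.7, 136.7], [223.3, 130.4], [193.1, 121.3], [190.2, 127.3], [221.3, 128.0], [223.0, 122.0]]
```

View pics/pl.png

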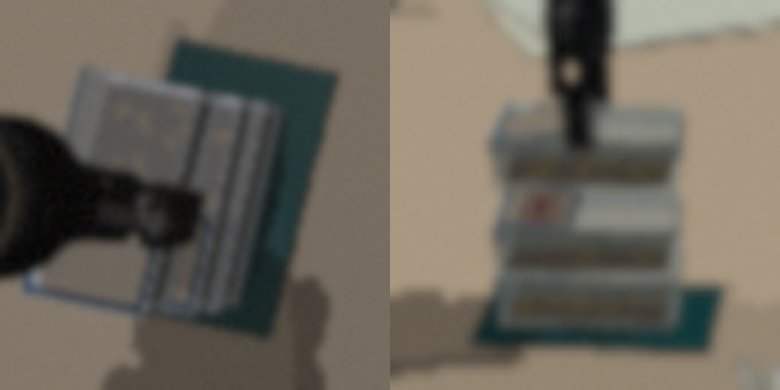

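Run:
```python
from h import *
t=np.load("top6.npy").astype(float);d=t[...,0]-t[...,2]
s=sense();zl=s["tcp_pos"][2]+.035
def fit(P,z):
    W=onplane("top",np.array(P),[0,0,z]).astype(np.float32)[:,:2].copy();vx,vy,x0,y0=cv2.fitLine(W,cv2.DIST_HUBER,0,.001,.001).ravel()
    return np.array([x0,y0]),np.degrees(np.arctan2(vy,vx)),(((W-[x0,y0])@np.array([-vy,vx])).std())
P=[];Q=[]
for y in list(range(232,241))+list(range(274,277)):
    row=d[y,55:90];i=np.nonzero(row<.55*row[:6].mean())[0];th=.55*row[:6].mean()
    if len(i) and i[0]>0:k=i[0];P.append([55+k-1+(row[k-1]-th)/(row[k-1]-row[k]),y])
print(np.array(P).round(1).tolist())
p,a,e=fit(P,zl);print("left edge",p,a,e)
ey=yawv(77.1);ex=yawv(-12.9);C0=np.array([.4336,.2862])
print("left edge y offset from col centre (want .033):",(p-C0)@ey[:2]," TCP:",(s["tcp_pos"][:2]-C0)@ex[:2],(s["tcp_pos"][:2]-C0)@ey[:2])
# far short edge and near edge along columns
for nm,xs,y0,y1,rev in(("far",range(80,94),222,242,0),("near",range(68,86),272,292,1)):
    Q=[]
    for x in xs:
        c=d[y0:y1,x];c=c[::-1] if rev else c;th=.55*c[:4].mean();i=np.nonzero(c<th)[0]
        if len(i) and i[0]>0:
            k=i[0];v=k-1+(c[k-1]-th)/(c[k-1]-c[k]);Q.append([x,(y1-1-v) if rev else y0+v])
    p,a,e=fit(Q,zl);print(nm,np.array(Q)[[0,-1]].round(1).tolist(),a,e,"x offset",(p-C0)@ex[:2])
```

```text
[[75.7, 232.0], [75.4, 233.0], [75.2, 234.0], [75.0, 235.0], [74.6, 236.0], [74.4, 237.0], [74.3, 238.0], [74.3, 239.0], [74.4, 240.0]]
left edge [0.48536673 0.30908203] -8.513384 0.00040317985
left edge y offset from col centre (want .033): 0.03386144500495645  TCP: 0.0022119710434791774 0.0011229216734568686
far [[80.0, 229.3], [93.0, 231.5]] 78.69333 9.630881e-05 x offset 0.0637186174487403
near [[68.0, 280.0], [85.0, 283.5]] 77.30325 0.0001831825 x offset -0.05806898849843056
```

Measured at hover, the held box sits 2.8 mm up-x and 0.9 mm in +y of the column, with matching yaw. I'll correct that while lowering until it touches.

```bash
python3 -m handwheel '[[[0,0,0,-0.0025,0.0008,0.006,0.6],[0,0,0,0,0,0.006,0.6],[0,0,0,0,0,0.005,0.6],[0,0,0,0,0,0.002,0.6],[0,0,0,0,0,0,0.6],[0,0,0,0,0,0,0.6]]]'
python3 -m handwheel '[[[0,0,0,0,0,0.001,0.6],[0,0,0,0,0,0.0005,0.6],[0,0,0,0,0,0,0.6]]]'
python3 -c "
from h import *
to([.4336,.2862,.078],tool([0,0,-1],yawv(-12.9)))"
```

```text
t: 31.55
tcp_pos: [0.4327, 0.2869, 0.0815]
tool_rot: [0.994, -0.114, 0.001, -0.001]
force: [-1.1, 0.4, -2.3]
finger_gap: 0.755
gripper_force: 50.8
t: 31.92
tcp_pos: [0.4325, 0.2868, 0.08]
tool_rot: [0.994, -0.114, 0.0, -0.001]
force: [-0.9, 1.2, -1.8]
finger_gap: 0.756
gripper_force: 50.8
t 31.93 tcp [0.4325 0.2868 0.08  ] F [-0.9  1.2 -1.8] gap 0.756 q [0.37 0.59 1.81 0.   0.74 2.17]
turn [-0.1 -0.  -0.2] shift before turn [0.0012 0.0003 0.002 ] after turn [0.0012 0.0003 0.002 ] len 0.002
```

```bash
python3 -m handwheel '[[[0,0,0,0.001,0.0003,0.0005,0.6],[0,0,0,0,0,0.0005,0.6],[0,0,0,0,0,0,0.6]]]'
python3 -m handwheel '[[[0,0,0,0,0,0.0005,0.6],[0,0,0,0,0,0,0.6]]]'
python3 -m handwheel '[[[0,0,0,0,0,0.0005,0.6],[0,0,0,0,0,0,0.6]]]'
```

```text
t: 32.3
tcp_pos: [0.4334, 0.2862, 0.0789]
tool_rot: [0.993, -0.114, 0.0, -0.001]
force: [0.2, -0.4, -2.2]
finger_gap: 0.754
gripper_force: 50.8
t: 32.55
tcp_pos: [0.4334, 0.2863, 0.0784]
tool_rot: [0.994, -0.114, 0.0, -0.001]
force: [0.3, 0.5, -1.0]
finger_gap: 0.752
gripper_force: 50.8
t: 32.8
tcp_pos: [0.4334, 0.2863, 0.0779]
tool_rot: [0.994, -0.114, 0.0, -0.001]
force: [-0.2, 0.2, -2.1]
finger_gap: 0.757
gripper_force: 50.8
```

```bash
python3 -m handwheel '[[[0,0,0,0,0,0.0005,0.6],[0,0,0,0,0,0.0005,0.6],[0,0,0,0,0,0,0.6]]]'
python3 -m handwheel '[[[0,0,0,0,0,0.0005,0.6],[0,0,0,0,0,0,0.6]]]'
python3 -m handwheel '[[[0,0,0,0,0,0.0005,0.6],[0,0,0,0,0,0,0.6]]]'
```

```text
t: 33.17
tcp_pos: [0.4335, 0.2863, 0.077]
tool_rot: [0.994, -0.114, 0.0, -0.001]
force: [0.1, -0.4, -2.4]
finger_gap: 0.758
gripper_force: 50.9
t: 33.42
tcp_pos: [0.4335, 0.2863, 0.0769]
tool_rot: [0.994, -0.114, 0.001, -0.001]
force: [-0.1, -1.2, 3.3]
finger_gap: 0.751
gripper_force: 51.4
t: 33.67
tcp_pos: [0.4336, 0.2863, 0.0769]
tool_rot: [0.994, -0.114, 0.001, -0.001]
force: [-1.8, -1.1, 7.0]
finger_gap: 0.753
gripper_force: 51.8
```

```bash
python3 -m handwheel '[[[0,0,0,0,0,-0.0005,0.6],[0,0,0,0,0,0,0.85],[0,0,0,0,0,0,1],[0,0,0,0,0,0,1],[0,0,0,0,0,0,1],[0,0,0,0,0,0,1]]]' 20
python3 -m handwheel '[[[0,0,0,0,0,-0.005,1],[0,0,0,0,0,-0.01,1],[0,0,0,0,0,-0.02,1],[0,0,0,0,0,-0.04,1],[0,0,0,0,0,-0.05,1],[0,0,0,0,0,-0.05,1],[0,0,0,0.0,-0.04,0,1],[0,0,0,0.0,-0.05,0,1],[0,0,0,0,-0.05,0,1],[0,0,0,0,-0.05,0,1],[0,0,0,0,0,0,1]]]'
python3 - <<'E'
from h import *
a=snapshot("top");b=snapshot("side")
A=cv2.resize(a[215:300,60:145,::-1],(390,390),interpolation=2);B=cv2.resize(b[105:240,175:310,::-1],(390,390),interpolation=2)
cv2.imwrite("pics/end.png",np.hstack([A,B]))
E
```

```text
t: 34.42
tcp_pos: [0.4335, 0.2863, 0.0764]
tool_rot: [0.994, -0.114, 0.0, -0.001]
force: [0.4, -0.2, -0.3]
finger_gap: 1.0
gripper_force: 0.0
t: 35.8
tcp_pos: [0.4763, 0.4741, 0.252]
tool_rot: [0.994, -0.112, 0.001, -0.002]
force: [-0.4, -0.3, -0.3]
finger_gap: 0.998
gripper_force: 0.0
```

View pics/end.png

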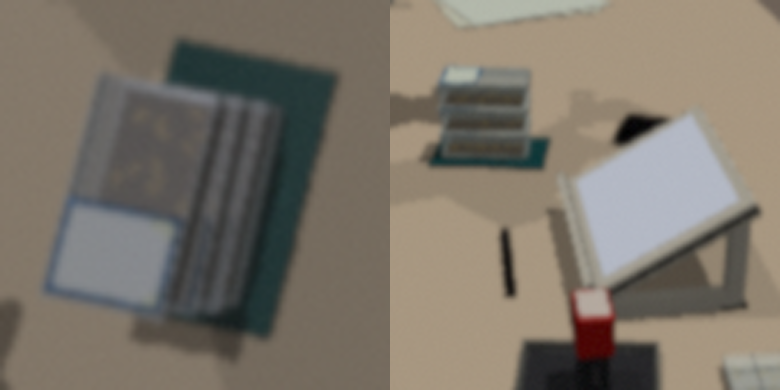

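The picture shows the third box flush on the column, label up at (86,270). The stamp is upright in its tray, and the panel is empty. Handing in.

```bash
python3 -c "
from station import *
print(sign_off())"
```

```text
the job is handed in; nothing more can be done
None
```

I handed the job in at about 36 s: the label was pressed until the handle's stop was felt (about 16 N), the stamp is upright in its tray, and the box sits label up and flush on the column; no red print showed on the label in the pictures, so the print itself is unconfirmed.

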